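# Let a roller out of the lever dispenser

## Robot

A 7-joint arm with a two-finger parallel gripper is mounted at the origin on the work surface. World frame = base frame: x ahead of the robot, y to its left, z up, the work surface at z = 0. Lengths are in m, angles in rad, forces in N, time in s.
With the tool pointing down it reaches from about 0.425 to 0.925 m from the base axis. Payload 6.8 kg.
Tool frame: the origin (TCP) lies on the front face of the gripper's body, between the roots of the fingers; the fingertips stand 73 mm ahead of it and the grasp point (between the pads) lies 54 mm ahead of it (env.nose_length is the distance from the TCP to the fingertips, in m); z points along the fingers, y is the direction in which the jaws open and shut (so a half turn about z gives the same grasp; the last joint's range is limited). The gripper opens to 85 mm and grips with 20 to 120 N. Pads are 22 mm wide; open, the fingers measure 114 mm over their backs; the gripper's body (76 mm by 85 mm) begins 54 mm behind the grasp point. The pads swing forward as they close: fully open they stand 13 mm farther back than shut.
Start: joints at [-1.404, 0.477, 0.022, 1.555, -0.011, 1.109, -0.083], TCP at [0.183, 0.65, 0.304] pointing down, gripper open.
Joint ranges: [-2.96, 2.96], [-0.34, 2.1], [-1.41, 1.46], [0.24, 2.44], [-1.37, 4.51], [0.17, 1.92], [-2.96, 2.96]. Speed limits (rad/s): [2.39, 2.39, 3.14, 3.14, 3.14, 3.14, 3.14].

## Interface

Orientations are given as a unit quaternion [w, x, y, z].
In Python, from cell import env, kin, camera, calibration, job gives the robot as it stands. The module is installed in compiled form; this text tells all that it offers. Calls block until the motion is done:
- env.reach(position, orientation): joint-space move of the TCP to a pose.
- env.movel(position, velocity=0.15, rot=None, stop_force=None): straight line of the TCP; rot=None keeps the orientation; velocity is the mean speed in m/s. With stop_force (N) it stops when the force on the tool has changed by that much, and returns True; else False.
- env.goto_joints(angles): joint-space move.
- env.grip(opening, f_grip=None): finger opening in m; f_grip is the grip in N (None keeps the last); returns when the fingers have stopped.
- env.dwell(seconds).
- kin.inverse_kinematics(position, orientation): joint angles nearest the present ones, or None.
- env.get_state(): the state.
- camera(name): name is "scene" or "side" or "wrist"; returns (picture, depth): 384x512x3 uint8, blue, green, red; 384x512 float32, m along the optical axis (not along the pixel's ray), 0 where there is no reading.
- calibration(name): a dict with "fx", "fy", "cx", "cy" (pixels), "rvec" (rotation vector, rad) and "tvec" (3), from world to camera coordinates, as OpenCV has them. Camera axes: x right, y down, z forward; pixel columns grow to the right and rows downward; lengths in m; the calibration is good to about 2 mm. The wrist camera is an equidistant fisheye: a pixel r from the principal point sees the ray r / f radians off the axis. A picture is of the moment at which its call begins: read the wrist's pose just before it. calibration takes no time and is no camera call; for the wrist camera it gives the pose at the moment of the call.
A pose or a line that the arm cannot do raises env.PlanningError and nothing moves.
- job.job_done(): hands the job in, once; it reports no verdict.
The state is a dict: "time": time; "qpos": joint angles; "joint_velocities": joint speeds; "joint_torque": joint torques, N m; "tcp_pos": TCP position; "orientation": TCP orientation; "force": force on the tool from outside, world axes, zero at the start; "torque": the same for the moment, N m; "opening": finger opening in m.
Only numpy, scipy, OpenCV 4.12 (cv2) and the standard library are available. Lean on these libraries where they do the work, as an engineer would, in place of code of your own. Each camera call takes 0.05 s, during which the arm holds its last target. There are 200 camera calls.

## Task

One of the two lever dispensers has a steel roller waiting behind its lid. Press that dispenser's lever all the way down with the fingertips so the lid lifts and the roller runs out into the front tray by itself, then ease the lever back up so the lid shuts gently without slamming, and move clear. Use only the lever: do not touch the lid or the roller, and leave the other dispenser's lever and the things on the table alone.

Things in the scene. Friction and masses are not known exactly. Their poses are not given: they have to be found in the camera images.
- dispenser_a: Loaded dispenser (either side), fixed. Grey box 310 x 100 x 121 mm; white lid with an open window over the rear, open tray in front, dark inner ramp falling 0.2 rad to the tray. Origin: centre of its underside; +x runs from tray end (robot side) to hinge end, y left, z up. Shut lid: x -24 to 132 mm, top z 128. Tray: x -161 to -26, y +-44, walls z 62 mm. Yaw within 0.3 rad.
- dispenser_b: Empty dispenser, fixed: the same build, size and frame as dispenser_a, with no roller behind its lid. Stands beside it, on its left or right.
- pad_a (a point): Top centre of the press pad of dispenser_a's lever: black, 40 x 40 x 10 mm, at the tray end of a steel bar along the dispenser's left side. At rest at x -169, y +78, z +160 mm in the dispenser's frame. Pressing moves it 68 mm down, nearly straight (under 5 mm sideways). Its top leans 0.2 rad: at rest lower on the hinge side, at full press lower on the robot side.
- pad_b (a point): The same point on the lever of dispenser_b (same offsets).
- lever_a (a joint): Angle of dispenser_a's lever: 0 up at rest (lid shut), 0.40 rad fully down at its stop. Its pivot is at x 0, z 135 mm in the dispenser's frame. It takes about 2 N at the pad, has no latch, and rises with the lid if let go.
- lever_b (a joint): The same for dispenser_b.
- lid_a_edge (a point): Middle of the front edge of dispenser_a's lid (5 mm thick frame with a 67 mm dark skirt hanging below the edge). Shut: x -22, y 0, z 125 mm in the dispenser's frame. The lid is hinged 152 mm behind this at the same height and linked to the lever: it turns 1.6 times as far, so the edge rises about 90 mm at full press. It falls and slams if the lever is let go.
- lid_b_edge (a point): The same point on dispenser_b's lid.
- roller: Origin at the centre of the steel roller, a loose cylinder 38 mm in diameter and 76 mm long, with its y axis along its length, lying across the ramp against the inside of dispenser_a's lid. It rolls out within about 1 s once the lid is up and stops against the tray's end wall.
- collar_mid (a point): Centre of a loose steel ring, 48 mm across, 18 mm high, lying on the table right of the dispensers. Bystander.
- jar_mid (a point): Centre (half-way up) of a loose jar 60 mm across, 85 mm high, farther right than the ring. Bystander.
- carton_mid (a point): Centre of a loose closed cardboard box 90 x 60 x 50 mm, on the left of the dispensers. Bystander.
Mind the look-alikes: they are no part of the job. What is shaped like the roller but pink or turquoise is not meant.

How it is judged:
On the way:
1. the loaded dispenser's lever is pressed fully down and its lid is wide open (value of joint lever_a above 0.35 rad and z of lid_a_edge in the frame of dispenser_a above 0.2 m), for 0.2 s.
At the end, for the whole second after the job is handed in: The roller lies at rest in the front tray of dispenser_a against its end wall (centre within 45 mm of it), both lids are shut (edge within 7 mm) and both levers are up (within 0.03 rad) (value of joint each of lever_a, lever_b below 0.03 rad and z of lid_a_edge in the frame of dispenser_a below 0.132 m and z of lid_b_edge in the frame of dispenser_b below 0.132 m and x of roller in the frame of dispenser_a between -0.16 and -0.115 m and y of roller in the frame of dispenser_a between -0.03 and 0.03 m and z of roller in the frame of dispenser_a between 0.02 and 0.065 m and linear speed of roller below 0.03 m/s); the robot touches nothing.
It fails at once if the lid slams: let go, its linked lever flies up faster than 1.4 rad/s (lid edge above 0.34 m/s) (velocity of joint lever_a below -1.4 rad/s).
It fails at once if the robot touches a lid or the roller (contact force between any of the fingers, the arm and lid_a above 0.5 N or contact force between any of the fingers, the arm and lid_b above 0.5 N or contact force between any of the fingers, the arm and roller above 0.5 N).
It fails at once if the roller is lifted above the dispenser's ramp (height (world z) of roller above 0.13 m).
It fails at once if the empty dispenser's lever is pressed (value of joint lever_b above 0.08 rad).
It fails at once if a thing on the table is moved more than 20 mm (distance of any of collar_mid, jar_mid, carton_mid from where it was at the start of the episode above 0.02 m).
It also fails if it takes over 37 s, if anything falls off the work surface, if the arm or the gripper's body presses on something with over 40 N, if the wrist force passes 120 N, or if a joint passes its speed limit or range.

## Working session

There is one attempt and no reset: what is moved stays moved. The work goes in short steps, each a Python script; the robot and the scene stay as the last script left them, time stands still between calls to the robot, and variables do not carry over. Pictures are saved under pics/ and viewed, about 8 in all and at most 12, crops included, and the job is handed in when it is done.

```bash
mkdir -p pics
cat > h.py <<'E'
import numpy as np, cv2
from cell import env, kin, camera, calibration, job
def world(name, depth, cal):
    v,u=np.mgrid[0:384,0:512]
    x=(u-cal['cx'])/cal['fx']*depth; y=(v-cal['cy'])/cal['fy']*depth
    P=np.stack([x,y,depth],-1).reshape(-1,3)
    R=cv2.Rodrigues(np.array(cal['rvec'],float))[0]
    return ((P-np.array(cal['tvec']).ravel())@R).reshape(384,512,3)
E
python3 - <<'E'
from h import *
ims=[]
for n in("scene","side"):
    c=calibration(n); p,d=camera(n); np.savez(n+'.npz',p=p,d=d,W=world(n,d,c)); cv2.imwrite(f'pics/{n}.png',p)
    R=cv2.Rodrigues(np.array(c['rvec'],float))[0]; print(n,-R.T@np.array(c['tvec']).ravel(),c['fx'])
print(env.get_state()['time'])
E
```

```text
scene [1.21689162 0.25084889 0.92387936] 360.0830101651002
side [-0.04663852 -0.74912429  0.80459643] 400.59348599758715
0.1
```

View pics/scene.png

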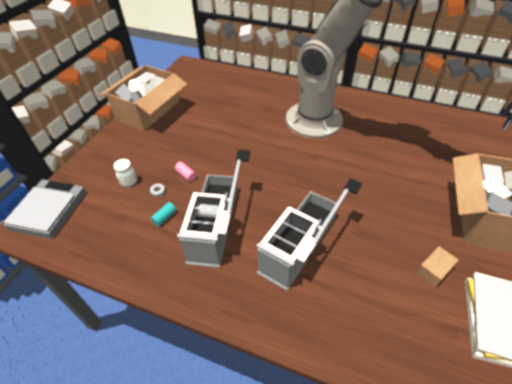

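View pics/side.png

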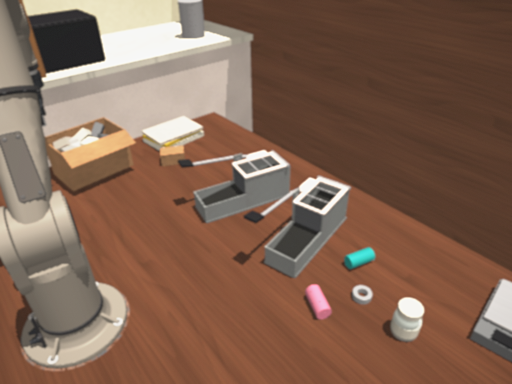

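Run:
```python
from h import *
s=np.load('scene.npz');p=s['p'];W=s['W']
cv2.imwrite('pics/crop.png',cv2.resize(p[140:300,165:375],None,fx=3.5,fy=3.5,interpolation=cv2.INTER_CUBIC))
t=np.load('side.npz')
for n,(q,V),boxes in (('scene',(p,W),[(165,150,252,275),(253,175,365,295)]),('side',(t['p'],t['W']),[(240,170,355,280),(175,148,292,220)])):
  for b in boxes:
    sl=(slice(b[1],b[3]),slice(b[0],b[2])); X=V[sl].reshape(-1,3); C=q[sl].reshape(-1,3).astype(int)
    lid=X[(abs(X[:,2]-.127)<.006)&(C.min(1)>150)]
    r=cv2.minAreaRect(lid[:,:2].astype(np.float32)*1000)
    pad=X[(C.max(1)<50)&(X[:,2]>.135)&(X[:,2]<.18)]
    print(n,b,'lid',len(lid),np.round(r,1) if 0 else r,'pad',len(pad),pad.mean(0).round(4),pad.min(0).round(3),pad.max(0).round(3))
```

```text
<stdin>:11: RuntimeWarning: Mean of empty slice.
  ret = um.true_divide(
Traceback (most recent call last):
ValueError: zero-size array to reduction operation minimum which has no identity
```

View pics/crop.png

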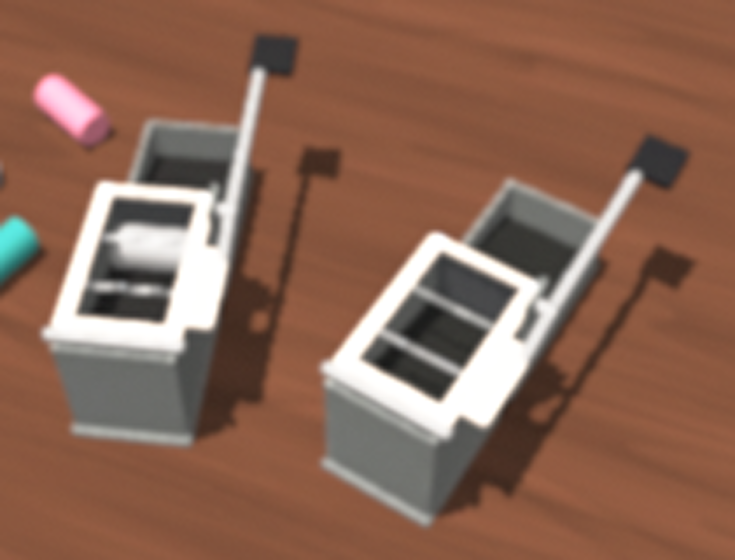

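The crop shows that the dispenser at scene (208,220) has the bright steel roller behind its lid bars, at about (207,210). The one at (290,235) has an empty window, and the pink and turquoise cylinders are decoys. So dispenser_a is the one on the robot's right, with its pad at about (242,156).

Run:
```python
from h import *
s=np.load('scene.npz');t=np.load('side.npz')
def near(V,q,b):
    sl=(slice(b[1],b[3]),slice(b[0],b[2])); return V[sl].reshape(-1,3),q[sl].reshape(-1,3).astype(int)
for n,q,V,pads,lids in (('scene',s['p'],s['W'],[(232,146,254,166),(340,176,364,198)],[(165,150,235,275),(253,200,330,295)]),
  ('side',t['p'],t['W'],[(240,206,265,226),(175,155,196,170)],[(280,170,355,235),(225,148,295,200)])):
  for b,l in zip(pads,lids):
    X,C=near(V,q,b); m=(C.max(1)<85)&(X[:,2]>.12)&(X[:,2]<.2)
    P=X[m]
    print(n,'pad',m.sum(),C.max(1).min(), P.size and (P.mean(0).round(4),np.median(P,0).round(4),P.min(0).round(3),P.max(0).round(3)))
    X,C=near(V,q,l); L=X[(abs(X[:,2]-.128)<.005)&(C.min(1)>130)]
    if len(L)>5: print(' lid',len(L),cv2.minAreaRect((L[:,:2]*1000).astype(np.float32)),np.median(L[:,2]))
    B=X[(X[:,2]>.03)&(X[:,2]<.2)]; print(' body',B.min(0).round(3),B.max(0).round(3))
```

```text
scene pad 113 51 (array([ 0.4625, -0.1122,  0.1571]), array([ 0.4633, -0.1112,  0.1576]), array([ 0.442, -0.133,  0.145]), array([ 0.48 , -0.093,  0.163]))
 lid 891 ((694.29296875, -125.02428436279297), (163.69764709472656, 125.91554260253906), 13.242295265197754) 0.1263950339468983
 body [ 0.447 -0.376  0.03 ] [ 0.791 -0.052  0.15 ]
scene pad 147 48 (array([0.471 , 0.2348, 0.1573]), array([0.4707, 0.2349, 0.1576]), array([0.451, 0.214, 0.146]), array([0.489, 0.254, 0.163]))
 lid 1049 ((673.682861328125, 121.72140502929688), (125.22065734863281, 161.32566833496094), 77.20380401611328) 0.1263690357182682
 body [0.452 0.043 0.03 ] [0.764 0.201 0.151]
side pad 138 42 (array([ 0.4533, -0.1201,  0.1602]), array([ 0.4525, -0.1202,  0.1605]), array([ 0.434, -0.139,  0.152]), array([ 0.478, -0.098,  0.166]))
 lid 691 ((691.2789916992188, -125.71514892578125), (161.26629638671875, 127.426025390625), 13.516416549682617) 0.1278942583650388
 body [ 0.541 -0.204  0.03 ] [0.789 0.057 0.152]
side pad 85 45 (array([0.4619, 0.2268, 0.1595]), array([0.4615, 0.2256, 0.1597]), array([0.442, 0.211, 0.151]), array([0.484, 0.251, 0.165]))
 lid 528 ((653.6139526367188, 41.85186767578125), (297.7799987792969, 158.92054748535156), 77.58516693115234) 0.12792726068888027
 body [ 0.523 -0.104  0.03 ] [0.76  0.199 0.153]
```

```bash
cat >> h.py <<'E'
yaw=0.233; PX,PY=0.459,-0.115
def quat():
    from scipy.spatial.transform import Rotation as Ro
    best=None
    q0=env.get_state()['orientation']; 
    for s in(1,-1):
        y=s*np.array([-np.sin(yaw),np.cos(yaw),0]); z=np.array([0,0,-1.]); x=np.cross(y,z)
        a=Ro.from_matrix(np.stack([x,y,z],1)).as_quat(); a=[a[3],*a[:3]]
        k=abs(np.dot(a,q0))
        if best is None or k>best[0]: best=(k,a)
    return best[1]
E
python3 - <<'E'
from h import *
print(env.nose_length)
p=env.get_state()['tcp_pos']; env.movel([p[0],p[1],.38],.25)
q=quat(); env.grip(0.0)
env.reach([PX,PY,.36],q); env.movel([PX,PY,.16+.073+.025],.15)
st=env.get_state();print(st['time'],st['tcp_pos'],st['opening'],st['force'],st['qpos'])
p,d=camera('scene');p2,_=camera('side')
r=lambda a:cv2.resize(a,(390,390),interpolation=cv2.INTER_CUBIC)
cv2.imwrite('pics/above.png',np.hstack([r(p[90:220,180:310]),r(p2[130:260,200:330])]))
E
```

```text
0.0726
5.0167 [ 0.45948152 -0.11523552  0.25861065] 2.0877070625838392e-05 [ 0.01603785  0.12706585 -0.26904971] [-0.70107845  0.29752642  0.981617    2.11484594 -0.3209868   0.88276715
  2.27102654]
```

View pics/above.png

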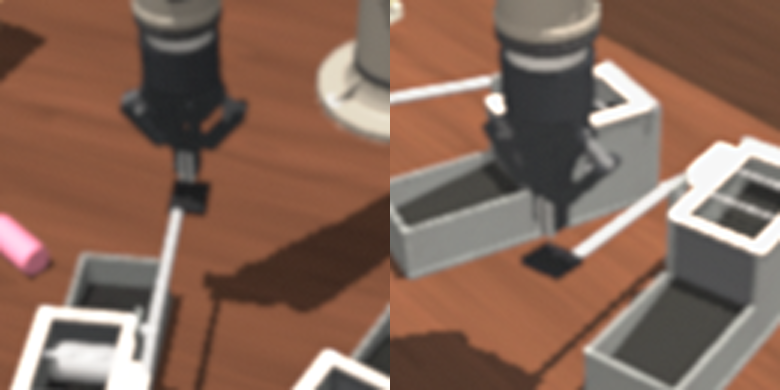

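In both views the shut fingertips stand over pad_a (scene crop: tips at (187,178), pad at (190,196)). I'll press now.

Run:
```python
from h import *
def pr(k):
    st=env.get_state();print(k,st['time'],st['tcp_pos'].round(4),np.round(st['force'],1))
print(env.movel([PX,PY,.1726],.05,stop_force=12)); pr('mid')
print(env.movel([PX,PY,.088+.0726],.03,stop_force=12)); pr('down')
env.dwell(1.5); pr('held')
p,d=camera('scene');p2,_=camera('side')
r=lambda a:cv2.resize(a,(390,390),interpolation=cv2.INTER_CUBIC)
cv2.imwrite('pics/down.png',np.hstack([r(p[120:280,150:310]),r(p2[130:290,220:380])]))
```

```text
False
mid 6.975 [ 0.459  -0.115   0.1728] [ 1.3 -0.3  3.1]
True
down 7.3167 [ 0.4597 -0.1151  0.1651] [-4.3  1.4 15.1]
held 8.8167 [ 0.4596 -0.115   0.1651] [-3.1  1.2 13.7]
```

View pics/down.png

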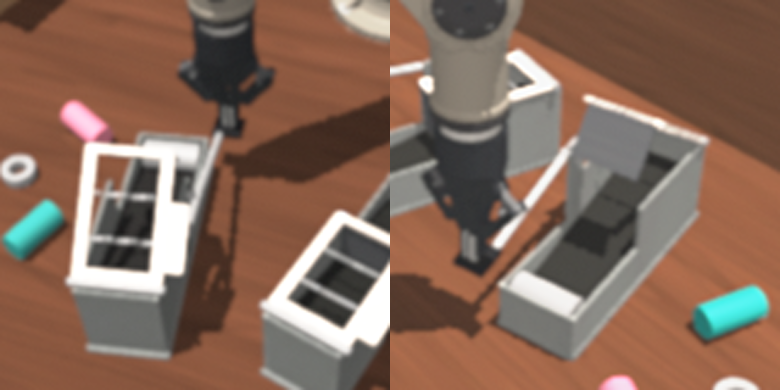

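The lever is at its stop: contact force is 14 N with the tips at z 92.5 mm, and the lid is wide open. The roller lies at the tray's end wall (side crop (543,293)). Next I'll ease the lever up slowly.

Run:
```python
from h import *
def pr(k):
    st=env.get_state();print(k,st['time'],st['tcp_pos'].round(4),np.round(st['force'],1))
env.movel([PX,PY,.2],.025);pr(1)
env.movel([PX,PY,.245],.02);pr(2)
env.movel([PX,PY,.34],.1);pr(3)
env.dwell(.5)
p,d=camera('scene');p2,d2=camera('side')
W=world('side',d2,calibration('side')); X=W[170:235,280:355].reshape(-1,3);C=p2[170:235,280:355].reshape(-1,3)
L=X[(C.min(1)>150)&(X[:,2]>.1)];print('lid z',np.percentile(L[:,2],[5,50,95]))
r=lambda a:cv2.resize(a,(390,390),interpolation=cv2.INTER_CUBIC)
cv2.imwrite('pics/end.png',np.hstack([r(p[120:280,150:310]),r(p2[130:290,220:380])]))
```

```text
1 10.4667 [ 0.4592 -0.115   0.2   ] [-0.4 -0.3  2.2]
2 12.8667 [ 0.459  -0.115   0.2449] [ 0.4 -0.2 -0.4]
3 13.9667 [ 0.4587 -0.1148  0.3395] [ 0.3  0.3 -1.3]
lid z [0.1159049  0.12787099 0.14309321]
```

View pics/end.png

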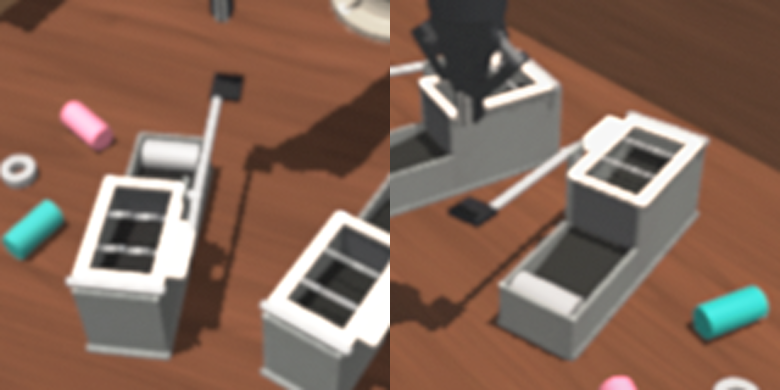

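The lid is shut (z 128 mm), the lever is up, the roller rests at the tray's end wall, and the gripper is well clear.

```bash
python3 -c "
from cell import job
job.job_done()"
```

```text
the job is handed in; nothing more can be done
```

The job is done and handed in: the roller is in the front tray of the loaded dispenser, its lid is shut, and the gripper is clear. The cell reports no verdict.

- **Which dispenser:** the loaded one was on the robot's right; the other window was empty. The pink and turquoise cylinders were left alone.
- **Press:** I pushed the lever down to its stop with the shut fingertips at about 14 N and held it for 1.5 s. The picture showed the lid wide open and the roller out at the tray's end wall.
- **Release:** I eased the lever up at 20–25 mm/s, about 0.15 rad/s against the 1.4 rad/s slam limit, then rose 0.1 m clear. The robot's clock read about 14 s just before hand-in.
- **Last checks:** the final pictures showed the lid shut (median lid height 128 mm), the lever up, and the roller still at the end wall. The other dispenser's lid and the ring looked unmoved. The jar, the carton and the other dispenser's pad were out of view in the last crops, but the arm never went near them after its first move. I judged the roller's position by eye rather than measuring it, and no check failed or disagreed.

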